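# Stand a screwdriver in the demagnetiser and hold its sprung dial at the third click

## Task

Take the blue screwdriver from its sloped rest, stand it upright, blade down, in the well of the bench demagnetiser until its tip is on the bottom, and let go of it. Then turn the red spring-return dial clockwise (seen from above) past its first two clicks to the third and last one, the orange dot, and finish while still holding it there with the fingers: it springs back if released, so do not let go at the end. The screwdriver must stay standing in the well, and the two jars and the tape measure in the tray stay where they are.

Things in the scene. Friction and masses are not known exactly. Their poses are not given: they have to be found in the camera images.
- station: Bench demagnetiser, fixed: a grey cabinet 185 x 110 x 55 mm with, at its +x end, a blue tower 76 x 76 x 75 mm; about 261 mm long in all along x. Origin: on the table, under the middle of the length; x to the tower end, z up. The dial is on the cabinet top at (-0.090, 0), the well in the tower top at (+0.088, 0).
- well_mouth (a point): Centre of the well's mouth on the blue tower's top, 75 mm above the table, ringed with steel and copper. Round vertical hole, 11 mm in diameter, 60 mm deep, with a 4 mm chamfer at the mouth; z up.
- well_floor (a point): Centre of the well's floor, 60 mm below the mouth; z up.
- dial_grip (a point): On the dial's vertical axis, 33 mm above the cabinet top (88 mm above the table), a good height to pinch its bar. The dial: grey disc 54 mm across, top 10 mm above the cabinet top, with a red bar on it 50 mm long, 12 mm thick, 33 mm high (top 43 mm above the cabinet). The frame turns with the dial: x along the bar to its white pointer mark, y across the bar (pinch along y), z up.
- dial (a joint): Dial angle (rad), growing clockwise seen from above: 0 = off (start, smallest white dot, 36 degrees to the +y side of the station's +x). Clicks at 0.419, 0.838 and 1.257 (orange dot); stop at 1.36. The return spring takes 0.03 N m at 0, rising evenly to 0.16 N m at the third click; the clicks ripple it by 0.05 N m, too weak to keep the dial: released, it returns to 0.
- screwdriver: Blue-handled screwdriver, 172 mm long, 60 g. Long axis: its own y, at z = 14 mm of its frame. Handle, 28 mm thick, 88 mm long: y = -2 to +86 mm; steel shaft, 5.6 mm thick, blade 6 mm wide: y = -2 to -86 mm. It lies loose on the rest, handle up and towards the robot, leaning 40 degrees from upright.
- blade_tip (a point): End of the screwdriver's blade, on its axis; axes as the screwdriver's (y points up the tool to the handle).
- handle_mid (a point): Middle of the screwdriver's handle, on its axis, 128 mm from the blade tip; axes as the screwdriver's. On the rest, the handle's upper end, from 10 to 44 mm beyond this point along y, is free all round.
- rest: Fixed tool rest: dark foot plate 145 x 70 x 8 mm; on a post, a narrow aluminium V-trough (25 mm wide: fingers pass on both sides of the handle), 40 degrees from vertical, under the lower 54 mm of the handle; rubber stop for the blade at the plate's +x end. Origin: underside near the plate's middle; x points away from the handle's end, z up; the screwdriver lies in its xz plane.
- jar: White jar with a red lid, 47 mm in diameter, 76 mm high; origin under its centre. Leave it alone.
- small_jar: Brown jar with a black lid, 35 mm in diameter, 81 mm high; origin under its centre. Leave it alone.
- tape_measure: Yellow tape measure, 66 x 74 x 36 mm; origin under its centre. Leave it alone.

How it is judged (in metres and radians):
On the way, in this order (a step that is already met when the one before it is completed fails the run):
1. the screwdriver stands blade down on the floor of the well and is let go, the dial still off (horizontal distance between blade_tip and well_floor below 0.008 m and z of blade_tip in the frame of well_floor below 0.006 m and angle between screwdriver's own y axis and vertical below 0.15 rad and contact force between the fingers and screwdriver below 0.1 N and value of joint dial below 0.2 rad), for 0.2 s.
2. the fingers turn the dial past its first click (value of joint dial above 0.5 rad and contact force between the fingers and dial above 0.3 N), for 0.02 s.
3. the dial is at its third click (value of joint dial above 1.15 rad), for 0.3 s.
At the end, for the whole second after the job is handed in: The fingers hold the dial (contact force over 0.3 N) at the third click, 1.257 rad: above 1.15 rad and at rest (the stop is at 1.36). The screwdriver is untouched, its blade tip within 6 mm of the well's floor and 8 mm of its centre, its axis within 0.15 rad of upright, at rest (horizontal distance between blade_tip and well_floor below 0.008 m and z of blade_tip in the frame of well_floor below 0.006 m and angle between screwdriver's own y axis and vertical below 0.15 rad and contact force between the fingers and screwdriver below 0.1 N and value of joint dial above 1.15 rad and velocity of joint dial below 0.1 rad/s and contact force between the fingers and dial above 0.3 N and linear speed of screwdriver below 0.03 m/s); the arm keeps its last pose, push and grip.
It fails at once if a jar or the tape measure is moved by more than 30 mm (distance of any of jar, tape_measure, small_jar from where it was at the start of the episode above 0.03 m).
It also fails if it takes over 64 s, if anything falls off the work surface, if the arm or the gripper's body presses on something with over 40 N, if the wrist force passes 120 N, or if a joint passes its speed limit or range.

## Robot

A 6-joint arm with a two-finger parallel gripper is mounted at the origin on the work surface; the furniture and walls round the work are solid. World frame = base frame: x ahead of the robot, y to its left, z up, the work surface at z = 0. Lengths are in mm, angles in rad, forces in N, time in s.
With the tool pointing down it reaches from about 400 to 825 mm from the base axis. Payload 7 kg.
Tool frame: the origin (TCP) lies between the finger pads; the fingertips stand ahead of it and the grasp point (between the pads) lies 6 mm ahead of it (manip.nose_length is the z of the fingertips in the tool frame, in mm); z points along the fingers, y is the line along which they close (so a half turn about z gives the same grasp; the last joint's range is limited). The gripper opens to 85 mm and grips with 20 to 120 N. Pads are 22 mm wide; open, the fingers measure 114 mm over their backs; the gripper's body (76 mm by 85 mm) begins 54 mm behind the grasp point. The pads swing forward as they close: fully open they stand 13 mm farther back than shut.
Start: joints at [1.459, 0.359, 0.012, 0, -1.224, -0.288], TCP at [262.739, 621.742, 256.302] pointing down, gripper open.
Joint ranges: [-3.07, 3.07], [-1.43, 2.12], [-1.02, 1.25], [-3.03, 1.67], [-3.05, -0], [-3.03, 3.03]. Speed limits (rad/s): [2.39, 2.39, 3.01, 3.14, 3.14, 3.14].

## Interface

Orientations are given as [roll, pitch, yaw] about the fixed x, y, z axes, in that order (R = Rz(yaw) Ry(pitch) Rx(roll)).
In Python, from workcell import manip gives the robot as it stands. The module is installed in compiled form; this text tells all that it offers.
- The arm moves only by the tool play_rows, never from a script. Its argument "motion" is a list of rows, each an object with "slide": the shift along the tool's x, y, z as a fraction of full scale, a list of three; "twist": the turn, a rotation vector about the tool's x, y, z as a fraction of full scale, a list of three; "grip": the finger opening in mm, from 0 to 85.4. A call has 1 to 8 rows; each row is the pose to reach, as a shift and turn from the pose commanded when the call began, along the tool's axes at that moment; what a row does not reach only later rows make up. Full scale, the value 1, is 25 cm for a shift and 2 rad for a turn. A row lasts 1/12 s, in which the tool goes at most 41.7 mm and 7.16 degrees, less where a joint would pass 70% of its speed; a pose out of reach is approached as far as the arm can. A call with a number of a shift or a turn outside -1 to 1 is refused whole. A call with a gripper value outside its range is refused whole. The fingers move at their own pace and stop on an object; "newtons" is the grip in N (left out, the last holds). Time passes only in rows, so rows that repeat a pose let the fingers close. It gives the time, the measured TCP pose, the force, the opening and the grip force at its end, in the units of the state.
- manip.get_obs(): the state, without advancing time (a new reading comes with each control period).
- manip.camera(name): name is "side" or "top" or "wrist"; returns a dict with "color" (384x512x3 uint8, red, green, blue), "intrinsics" (3x3 intrinsics, pixels), "R" (3x3) and "t" (3): a world point X has camera coordinates R X + t; the wrist camera has in their place "tool_from_camera" (4x4, takes a point from camera to tool coordinates, whose origin is the TCP and whose axes are the flange's). Camera axes: x right, y down, z forward; pixel columns grow to the right and rows downward; lengths in mm; the calibration is good to about 2 mm. A picture is of the moment at which its call begins: read the wrist's pose just before it. There is no depth.
- manip.close_job(): hands the job in; it is judged then, once.
The state is a dict: "clock": time; "joint_positions": joint angles; "dq": joint speeds; "joint_torque": joint torques, N m; "tool_pos": TCP position; "ee_rot": TCP orientation; "contact_force": force on the tool from outside, world axes, zero at the start; "torque": the same for the moment, N m; "opening": finger opening in mm; "gripper_force": force on a finger pad.
Only numpy, scipy, OpenCV 4.12 (cv2) and the standard library are available. Lean on these libraries where they do the work, as an engineer would, in place of code of your own. Each camera call takes 0.05 s, during which the arm holds its last target. There are 200 camera calls.

## Working session

There is one attempt and no reset: what is moved stays moved. The work goes in short steps, Python scripts to look and compute and a tool call to move; the robot and the scene stay as the last step left them, time stands still between calls to the robot, and variables do not carry over. Pictures are saved under pics/ and viewed, at most 10 in all, crops included, and the job is handed in when it is done.

Besides the shell and the picture viewer there is one more tool, called after "Emit:" by a JSON object that holds its "method" and its "body", one argument or row to a line. play_rows: Moves the arm, as the interface text tells. Shift numbers are shares of 25 cm and turn numbers shares of 2 rad, none past 1 either way. Its arguments: {"type":"object","properties":{"motion":{"type":"array","items":{"type":"object","properties":{"slide":{"type":"array","items":{"type":"number"}},"twist":{"type":"array","items":{"type":"number"}},"grip":{"type":"number"}}}},"newtons":{"type":"number"}},"required":["motion"]}

```bash
mkdir -p pics
python3 - <<'E'
from workcell import manip
import cv2,pickle,numpy as np
o=manip.get_obs();print({k:np.round(v,3) for k,v in o.items()},manip.nose_length)
d={n:manip.camera(n) for n in("top","side")}
pickle.dump(d,open("c.pkl","wb"))
for n in d:
  print(n,d[n]["intrinsics"].tolist(),np.round(d[n]["R"],3).tolist(),np.round(d[n]["t"],0))
  cv2.imwrite(f"pics/{n}1.png",cv2.resize(d[n]["color"][:,:,::-1],(800,600)))
E
```

```text
{'clock': np.float64(0.0), 'joint_positions': array([ 1.459,  0.359,  0.011, -0.   , -1.224, -0.288]), 'dq': array([ 0.   ,  0.002,  0.001,  0.001, -0.001, -0.   ]), 'joint_torque': array([ 0.0000e+00, -5.8333e+01,  2.9344e+01,  6.9370e+00, -6.0000e-03,
        0.0000e+00]), 'tool_pos': array([262.595, 621.35 , 255.386]), 'ee_rot': array([ 3.14, -0.  , -0.4 ]), 'contact_force': array([-0.507, -0.063, -0.093]), 'torque': array([ 0.009, -0.021, -0.005]), 'gripper_force': np.float64(0.0), 'opening': np.float64(85.513)} 25.0
top [[401.58206984239496, 0.0, 255.5328463876011], [0.0, 401.58206984239496, 187.52102561962036], [0.0, 0.0, 1.0]] [[-0.007, -1.0, 0.001], [-0.989, 0.007, -0.151], [0.151, -0.002, -0.989]] [   9.  526. 1165.]
side [[429.2676113228515, 0.0, 256.07819408158264], [0.0, 429.2676113228515, 194.80853114065562], [0.0, 0.0, 1.0]] [[0.877, -0.48, 0.002], [-0.212, -0.392, -0.895], [0.43, 0.785, -0.445]] [-462.  191.  956.]
```

View pics/top1.png

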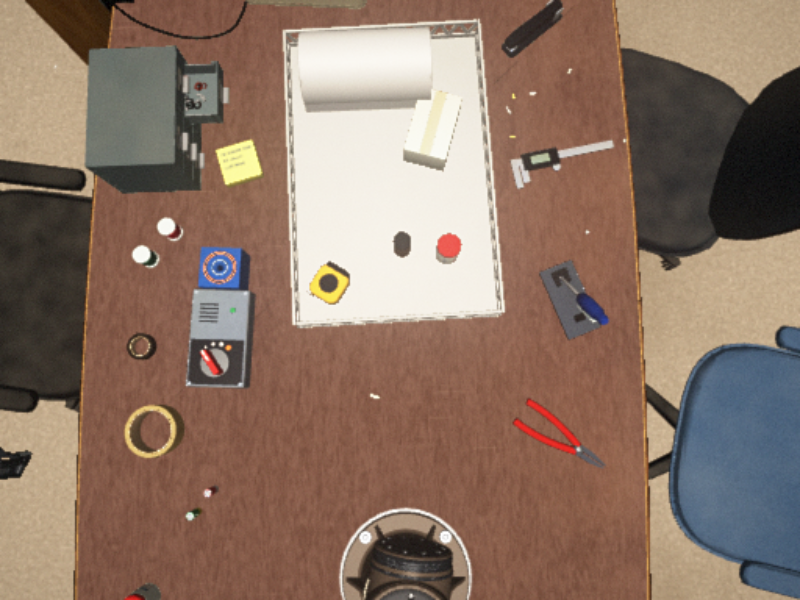

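View pics/side1.png

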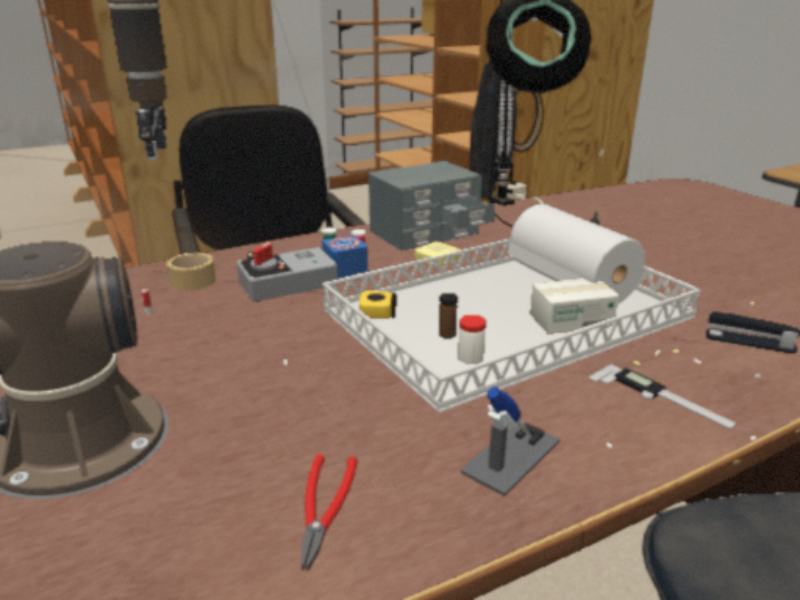

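The top view (800x600) shows the well ring at (220,267), the dial at (213,362), the rest plate centred near (573,300) and the blue handle near (592,307). The side view shows the same layout with a clear path above it.

```bash
cat > h.py <<'E'
import cv2,numpy as np
def ray(c,p):
    d=np.linalg.inv(c["intrinsics"])@[p[0],p[1],1.]
    R=np.array(c["R"]);return -R.T@c["t"], (R.T@d)/np.linalg.norm(d)
def onz(c,p,z):
    o,d=ray(c,p);return o+d*(z-o[2])/d[2]
def tri(rs):
    A=sum(np.eye(3)-np.outer(d,d) for o,d in rs);b=sum((np.eye(3)-np.outer(d,d))@o for o,d in rs)
    return np.linalg.solve(A,b)
def mask(img,lo,hi,box):
    m=cv2.inRange(cv2.cvtColor(img,cv2.COLOR_RGB2HSV),lo,hi);z=np.zeros_like(m);x0,y0,x1,y1=box
    z[y0:y1,x0:x1]=m[y0:y1,x0:x1];return z
def axis(m):
    p=np.argwhere(m>0)[:,::-1].astype(float);c=p.mean(0);u,s,v=np.linalg.svd(p-c,full_matrices=False)
    t=(p-c)@v[0];return c,v[0],c+v[0]*t.min(),c+v[0]*t.max(),len(p)
def withpose(c,o):
    from scipy.spatial.transform import Rotation as Ro
    T=np.eye(4);T[:3,:3]=Ro.from_euler("xyz",o["ee_rot"]).as_matrix();T[:3,3]=o["tool_pos"]
    W=np.linalg.inv(T@c["tool_from_camera"]);return dict(c,R=W[:3,:3],t=W[:3,3])
E
python3 - <<'E'
import pickle;from h import *
np.set_printoptions(precision=1,suppress=True)
d=pickle.load(open("c.pkl","rb"));t,s=d["top"],d["side"]
bl=((108,120,40),(130,255,255))
a=axis(mask(t["color"],*bl,(358,170,400,215)));b=axis(mask(s["color"],*bl,(300,240,345,275)))
print(a,b)
print("handle c",tri([ray(t,a[0]),ray(s,b[0])]))
# plane-intersection for axis direction
n1=np.cross(ray(t,a[2])[1],ray(t,a[3])[1]);n2=np.cross(ray(s,b[2])[1],ray(s,b[3])[1]);v=np.cross(n1,n2);print("dir",v/np.linalg.norm(v)*100)
for p in [(541,271),(575,261),(605,330),(572,338)]: print("plate",onz(t,np.array(p)*.64,8))
w=tri([ray(t,(220*.64,267.5*.64)),ray(s,(346*.64,242.5*.64))]);print("well",onz(t,(220*.64,267.5*.64),75),w)
k=axis(mask(t["color"],(100,120,40),(130,255,255),(125,155,160,190)));print(k)
r=axis(mask(t["color"],(0,150,80),(8,255,255),(120,215,150,245)));print("bar",r,onz(t,r[0],98),onz(t,r[2],98),onz(t,r[3],98))
for p in [(195,290),(254,291),(249,387),(187,385)]: print("cab",onz(t,np.array(p)*.64,55))
E
```

```text
(array([380., 198.]), array([0.7, 0.7]), array([372.2, 189.8]), array([387.7, 206.3]), 144) (array([321.7, 257.3]), array([0.7, 0.7]), array([313.3, 249.7]), array([331.6, 266.3]), 196)
handle c [ 483.7 -344.3  111.6]
dir [-64.6 -26.3  71.7]
plate [ 573.1 -275.9    8. ]
plate [ 592.8 -344.3    8. ]
plate [ 455.  -396.2    8. ]
plate [ 439.8 -330.9    8. ]
well [571.4 341.5  75. ] [575.  339.8  75.8]
(array([140.6, 171.6]), array([ 0.9, -0.5]), array([125.9, 180.2]), array([155.6, 162.7]), 405)
bar (array([135. , 232.5]), array([0.5, 0.8]), array([130.1, 224.6]), array([139.1, 239.1]), 67) [391.9 344.8  98. ] [414.2 359.5  98. ] [373.2 332.5  98. ]
cab [532.2 393.1  55. ]
cab [529.5 281.2  55. ]
cab [349.4 285.4  55. ]
cab [353.9 400.5  55. ]
```

```bash
cat >> h.py <<'E'
from scipy.spatial.transform import Rotation as Ro
def down(yaw,tilt=0,rest=0.39):  # tool z down at yaw; tilt tips it about tool y
    return Ro.from_euler("z",yaw)*Ro.from_euler("x",np.pi)*Ro.from_euler("y",tilt)
def plan(wps,start=None):
    from workcell import manip
    if start is None:
        o=manip.get_obs();start=(o["tool_pos"],Ro.from_euler("xyz",o["ee_rot"]))
    p,R=start
    for q,S in wps:
        print("slide",np.round(R.inv().apply(np.array(q)-p)/250,4).tolist(),"twist",np.round((R.inv()*S).as_rotvec()/2,4).tolist(), "mm",round(np.linalg.norm(np.array(q)-p)),"rad",round((R.inv()*S).magnitude(),2))
        p,R=np.array(q,float),S
E
python3 - <<'E'
from h import *
a=np.array([-.594,-.244,.766]); h=np.array([484,-344,112.]);tcp=lambda k:h+a*(k+6)
for s in(1,-1): print(down(.39-np.pi,s*.698).as_matrix()[:,2])
sg=min((1,-1),key=lambda s:np.linalg.norm(down(.39-np.pi,s*.698).as_matrix()[:,2]+a))
print(sg,tcp(27),tcp(107))
plan([((400,520,300),down(-.9)),((520,330,300),down(-1.3)),((560,110,300),down(-1.7)),((530,-110,300),down(-2.2)),
 ((460,-290,300),down(-2.75,sg*.2)),(tcp(127),down(.39-np.pi,sg*.698))])
E
```

```text
[-0.59442677 -0.24434204 -0.76612909]
[ 0.59442677  0.24434204 -0.76612909]
-1 [ 464.398 -352.052  137.278] [ 416.878 -371.572  198.558]
slide [0.6641, 0.1598, -0.1778] twist [0.0007, -0.0003, 0.25] mm 176 rad 0.5
slide [0.8937, 0.0964, 0.0] twist [-0.0, -0.0, 0.2] mm 225 rad 0.4
slide [0.8907, 0.0812, 0.0] twist [0.0, -0.0, 0.2] mm 224 rad 0.4
slide [0.8881, 0.0056, 0.0] twist [-0.0, -0.0, 0.25] mm 222 rad 0.5
slide [0.7469, -0.1973, -0.0] twist [0.0275, -0.0975, 0.2741] mm 193 rad 0.58
slide [0.3971, -0.2357, 0.271] twist [0.0003, -0.249, 0.0007] mm 134 rad 0.5
```

Emit:
{"method": "play_rows", "body": {
  "motion": [
    {"slide": [0.664,0.16,-0.178],"twist": [0,0,0.25],"grip": 85},
    {"slide": [0.664,0.16,-0.178],"twist": [0,0,0.25],"grip": 85},
    {"slide": [0.664,0.16,-0.178],"twist": [0,0,0.25],"grip": 85},
    {"slide": [0.664,0.16,-0.178],"twist": [0,0,0.25],"grip": 85},
    {"slide": [0.664,0.16,-0.178],"twist": [0,0,0.25],"grip": 85},
    {"slide": [0.664,0.16,-0.178],"twist": [0,0,0.25],"grip": 85}
  ]
}}

```text
clock: 0.6
tool_pos: [402.6, 518.4, 301.7]
ee_rot: [-3.14, 0.0, -0.904]
contact_force: [-0.1, -0.3, -0.2]
opening: 85.0
gripper_force: 0.0
```

Emit:
{"method": "play_rows", "body": {
  "motion": [
    {"slide": [0.894,0.096,0],"twist": [0,0,0.2],"grip": 85},
    {"slide": [0.894,0.096,0],"twist": [0,0,0.2],"grip": 85},
    {"slide": [0.894,0.096,0],"twist": [0,0,0.2],"grip": 85},
    {"slide": [0.894,0.096,0],"twist": [0,0,0.2],"grip": 85},
    {"slide": [0.894,0.096,0],"twist": [0,0,0.2],"grip": 85},
    {"slide": [0.894,0.096,0],"twist": [0,0,0.2],"grip": 85},
    {"slide": [0.894,0.096,0],"twist": [0,0,0.2],"grip": 85}
  ]
}}

```text
clock: 1.18
tool_pos: [521.2, 327.6, 300.2]
ee_rot: [3.141, -0.001, -1.302]
contact_force: [-0.0, 0.2, 0.3]
opening: 84.6
gripper_force: 0.0
```

Emit:
{"method": "play_rows", "body": {
  "motion": [
    {"slide": [0.891,0.081,0],"twist": [0,0,0.2],"grip": 85},
    {"slide": [0.891,0.081,0],"twist": [0,0,0.2],"grip": 85},
    {"slide": [0.891,0.081,0],"twist": [0,0,0.2],"grip": 85},
    {"slide": [0.891,0.081,0],"twist": [0,0,0.2],"grip": 85},
    {"slide": [0.891,0.081,0],"twist": [0,0,0.2],"grip": 85},
    {"slide": [0.891,0.081,0],"twist": [0,0,0.2],"grip": 85},
    {"slide": [0.891,0.081,0],"twist": [0,0,0.2],"grip": 85}
  ]
}}

```text
clock: 1.77
tool_pos: [560.2, 108.1, 300.4]
ee_rot: [3.141, -0.0, -1.702]
contact_force: [-0.6, 0.3, 0.5]
opening: 84.8
gripper_force: 0.0
```

Emit:
{"method": "play_rows", "body": {
  "motion": [
    {"slide": [0.888,0.006,0],"twist": [0,0,0.25],"grip": 85},
    {"slide": [0.888,0.006,0],"twist": [0,0,0.25],"grip": 85},
    {"slide": [0.888,0.006,0],"twist": [0,0,0.25],"grip": 85},
    {"slide": [0.888,0.006,0],"twist": [0,0,0.25],"grip": 85},
    {"slide": [0.888,0.006,0],"twist": [0,0,0.25],"grip": 85},
    {"slide": [0.888,0.006,0],"twist": [0,0,0.25],"grip": 85},
    {"slide": [0.888,0.006,0],"twist": [0,0,0.25],"grip": 85}
  ]
}}

```text
clock: 2.35
tool_pos: [529.8, -111.1, 300.4]
ee_rot: [3.141, -0.0, -2.201]
contact_force: [0.6, 1.5, -0.4]
opening: 84.9
gripper_force: 0.0
```

Emit:
{"method": "play_rows", "body": {
  "motion": [
    {"slide": [0.747,-0.197,0],"twist": [0.0275,-0.0975,0.274],"grip": 85},
    {"slide": [0.747,-0.197,0],"twist": [0.0275,-0.0975,0.274],"grip": 85},
    {"slide": [0.747,-0.197,0],"twist": [0.0275,-0.0975,0.274],"grip": 85},
    {"slide": [0.747,-0.197,0],"twist": [0.0275,-0.0975,0.274],"grip": 85},
    {"slide": [0.747,-0.197,0],"twist": [0.0275,-0.0975,0.274],"grip": 85},
    {"slide": [0.747,-0.197,0],"twist": [0.0275,-0.0975,0.274],"grip": 85},
    {"slide": [0.747,-0.197,0],"twist": [0.0275,-0.0975,0.274],"grip": 85}
  ]
}}

```text
clock: 2.93
tool_pos: [460.2, -289.8, 300.5]
ee_rot: [3.141, 0.2, -2.751]
contact_force: [1.1, -0.1, 0.0]
opening: 85.0
gripper_force: 0.0
```

Emit:
{"method": "play_rows", "body": {
  "motion": [
    {"slide": [0.397,-0.236,0.271],"twist": [0,-0.249,0],"grip": 85},
    {"slide": [0.397,-0.236,0.271],"twist": [0,-0.249,0],"grip": 85},
    {"slide": [0.397,-0.236,0.271],"twist": [0,-0.249,0],"grip": 85},
    {"slide": [0.397,-0.236,0.271],"twist": [0,-0.249,0],"grip": 85},
    {"slide": [0.397,-0.236,0.271],"twist": [0,-0.249,0],"grip": 85},
    {"slide": [0.397,-0.236,0.271],"twist": [0,-0.249,0],"grip": 85},
    {"slide": [0.397,-0.236,0.271],"twist": [0,-0.249,0],"grip": 85}
  ]
}}

```text
clock: 3.52
tool_pos: [404.3, -377.0, 212.8]
ee_rot: [3.136, 0.697, -2.757]
contact_force: [-0.0, -0.2, 0.8]
opening: 85.0
gripper_force: 0.0
```

Run:
```python
from h import *;from workcell import manip;import pickle
np.set_printoptions(precision=2,suppress=True)
o=manip.get_obs();c=manip.camera("wrist");pickle.dump((o,c),open("w1.pkl","wb"))
print(o["joint_positions"],c["tool_from_camera"],c["intrinsics"])
cv2.imwrite("pics/w1.png",c["color"][:,:,::-1])
```

```text
[-0.89  0.19 -0.22 -0.77 -1.08  0.06] [[   0.     -0.96   -0.27   68.38]
 [   1.      0.      0.     -0.08]
 [  -0.     -0.27    0.96 -117.34]
 [   0.      0.      0.      1.  ]] [[300.28   0.   257.78]
 [  0.   300.28 191.05]
 [  0.     0.     1.  ]]
```

View pics/w1.png

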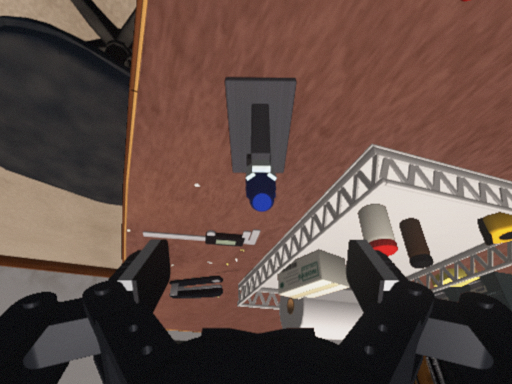

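The wrist view shows the handle's end cap at about (262,202), nearly centred between the fingers, with the plate above it. Next I triangulate the cap.

Run:
```python
from h import *;import pickle
np.set_printoptions(precision=1,suppress=True)
d=pickle.load(open("c.pkl","rb"));o,c=pickle.load(open("w1.pkl","rb"));w=withpose(c,o)
m=mask(c["color"],(105,120,40),(130,255,255),(235,160,290,225));a=axis(m);print("wrist",a,cv2.boundingRect(m))
mb=mask(c["color"],(105,150,120),(130,255,255),(235,160,290,225));print("bright",axis(mb)[0],cv2.boundingRect(mb))
x,y,ww,hh=cv2.boundingRect(m);lo=(a[0][0],y+hh)
T=Ro.from_euler("xyz",o["ee_rot"]);tl=lambda P:T.inv().apply(P-o["tool_pos"])
t,s=d["top"],d["side"]
for cap in [axis(mb)[0]]:
  for nm,rs in dict(ts=[ray(t,(387.7,206.3)),ray(s,(313.3,249.7))],wt=[ray(w,cap),ray(t,(387.,205.5))],ws=[ray(w,cap),ray(s,(314,250.5))],all=[ray(w,cap),ray(t,(387.,205.5)),ray(s,(314,250.5))]).items():
    P=tri(rs);print(nm,P,"tool",tl(P))
P=tri([ray(t,(380,198)),ray(s,(321.7,257.3))]);print("mid in tool",tl(P))
for yy in range(y,y+hh,4): r=np.where(m[yy]>0)[0];print(yy,r.min(),r.max())
```

```text
wrist (array([260.9, 192.3]), array([0.1, 1. ]), array([259.2, 173.8]), array([262.6, 210.3]), 767) (247, 174, 28, 37)
bright [261.7 201.9] (253, 193, 19, 18)
ts [ 455.9 -353.4  143.9] tool [ 0.7  2.  89.2]
wt [ 458.2 -352.   141.6] tool [ 0.2  2.4 92.7]
ws [ 459.4 -351.1  140.1] tool [ 0.1  2.8 94.8]
all [ 458.4 -352.2  141.1] tool [ 0.5  2.2 93.1]
mid in tool [ -0.9  -0.2 132.6]
174 257 265
178 253 268
182 247 274
186 248 274
190 247 274
194 247 274
198 250 273
202 251 272
206 252 270
210 257 266
```

Emit:
{"method": "play_rows", "body": {
  "motion": [
    {"slide": [0,0.01,0.1],"twist": [0,0,0],"grip": 85},
    {"slide": [0,0.01,0.2],"twist": [0,0,0],"grip": 85},
    {"slide": [0,0.01,0.28],"twist": [0,0,0],"grip": 85},
    {"slide": [0,0.01,0.36],"twist": [0,0,0],"grip": 85},
    {"slide": [0,0.01,0.4],"twist": [0,0,0],"grip": 85},
    {"slide": [0,0.01,0.4],"twist": [0,0,0],"grip": 85}
  ]
}}

```text
clock: 4.07
tool_pos: [466.0, -346.0, 137.0]
ee_rot: [3.139, 0.697, -2.745]
contact_force: [0.3, -0.1, -0.4]
opening: 84.8
gripper_force: 0.0
```

Emit:
{"method": "play_rows", "body": {
  "newtons": 40,
  "motion": [
    {"slide": [0,0,0],"twist": [0,0,0],"grip": 20},
    {"slide": [0,0,0],"twist": [0,0,0],"grip": 20},
    {"slide": [0,0,0],"twist": [0,0,0],"grip": 20},
    {"slide": [0,0,0],"twist": [0,0,0],"grip": 20},
    {"slide": [0,0,0],"twist": [0,0,0],"grip": 20},
    {"slide": [0,0,0],"twist": [0,0,0],"grip": 20},
    {"slide": [0,0,0],"twist": [0,0,0],"grip": 20},
    {"slide": [0,0,0],"twist": [0,0,0],"grip": 20}
  ]
}}

```text
clock: 4.73
tool_pos: [463.7, -350.0, 138.7]
ee_rot: [-3.14, 0.698, -2.749]
contact_force: [-2.5, -1.1, 4.5]
opening: 21.6
gripper_force: 39.2
```

Emit:
{"method": "play_rows", "body": {
  "motion": [
    {"slide": [0,0,0],"twist": [0,0,0],"grip": 50},
    {"slide": [0,0,0],"twist": [0,0,0],"grip": 50},
    {"slide": [0,0,0],"twist": [0,0,0],"grip": 50},
    {"slide": [0,0,0.015],"twist": [0,0,0],"grip": 50},
    {"slide": [0,0,0.03],"twist": [0,0,0],"grip": 50},
    {"slide": [0,0,0.034],"twist": [0,0,0],"grip": 50},
    {"slide": [0,0,0.034],"twist": [0,0,0],"grip": 50}
  ]
}}

```text
clock: 5.32
tool_pos: [469.0, -346.9, 130.9]
ee_rot: [3.14, 0.698, -2.75]
contact_force: [0.6, -1.3, -0.9]
opening: 50.3
gripper_force: 0.0
```

Emit:
{"method": "play_rows", "body": {
  "newtons": 40,
  "motion": [
    {"slide": [0,0,0],"twist": [0,0,0],"grip": 18},
    {"slide": [0,0,0],"twist": [0,0,0],"grip": 18},
    {"slide": [0,0,0],"twist": [0,0,0],"grip": 18},
    {"slide": [0,0,0],"twist": [0,0,0],"grip": 18},
    {"slide": [0,0,0],"twist": [0,0,0],"grip": 18},
    {"slide": [0,0,0],"twist": [0,0,0],"grip": 18},
    {"slide": [0,0,0],"twist": [0,0,0],"grip": 18}
  ]
}}

```text
clock: 5.9
tool_pos: [469.0, -347.6, 131.8]
ee_rot: [-3.141, 0.698, -2.749]
contact_force: [-0.1, -2.1, 0.6]
opening: 23.3
gripper_force: 39.2
```

Run:
```python
from h import *;from workcell import manip
c=manip.camera("side")["color"][200:330,250:400,::-1];w=manip.camera("wrist")["color"][:,:,::-1]
cv2.imwrite("pics/g1.png",np.hstack([cv2.resize(c,(346,300)),cv2.resize(w,(400,300))]))
```

```text
(no output)
```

View pics/g1.png

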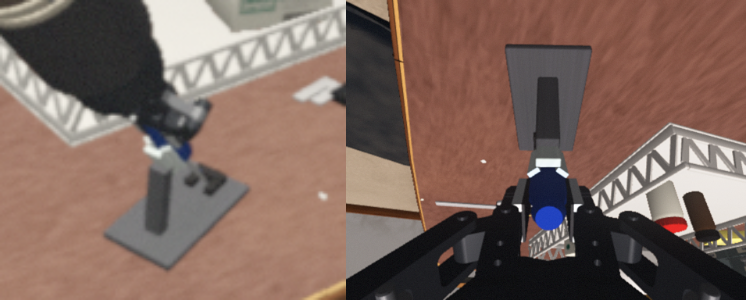

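The screwdriver is held, centred between the fingers, with the cap about 8 mm behind the TCP. Next comes lifting along the axis, then uprighting and carrying.

Emit:
{"method": "play_rows", "body": {
  "motion": [
    {"slide": [-0.01,0,-0.1],"twist": [0,0,0],"grip": 18},
    {"slide": [-0.02,0,-0.2],"twist": [0,0,0],"grip": 18},
    {"slide": [-0.04,0,-0.3],"twist": [0,0,0],"grip": 18},
    {"slide": [-0.08,0,-0.4],"twist": [0,0,0],"grip": 18},
    {"slide": [-0.1,0,-0.5],"twist": [0,0,0],"grip": 18},
    {"slide": [-0.1,0,-0.5],"twist": [0,0,0],"grip": 18}
  ]
}}

```text
clock: 6.5
tool_pos: [411.7, -372.4, 248.1]
ee_rot: [-3.133, 0.699, -2.744]
contact_force: [0.4, -0.7, -0.2]
opening: 23.4
gripper_force: 40.2
```

Run:
```python
from h import *
plan([((430,-290,320),down(-2.7,-.3)),((530,-110,330),down(-2.2)),((570,110,330),down(-1.7)),((573,300,330),down(-1.3)),((573,340,310),down(-1.1))])
```

```text
slide [-0.3346, 0.2747, -0.0971] twist [-0.0149, 0.1992, -0.0203] mm 111 rad 0.4
slide [-0.6513, 0.48, 0.1596] twist [-0.0375, 0.1469, -0.2481] mm 206 rad 0.58
slide [-0.8056, 0.3885, 0.0] twist [0.0, 0.0, -0.25] mm 224 rad 0.5
slide [-0.7552, 0.086, 0.0] twist [0.0, 0.0, -0.2] mm 190 rad 0.4
slide [-0.1542, -0.0428, 0.08] twist [0.0, 0.0, -0.1] mm 45 rad 0.2
```

Emit:
{"method": "play_rows", "body": {
  "motion": [
    {"slide": [-0.17,0.14,-0.05],"twist": [-0.007,0.1,-0.01],"grip": 18},
    {"slide": [-0.335,0.275,-0.097],"twist": [-0.015,0.2,-0.02],"grip": 18},
    {"slide": [-0.335,0.275,-0.097],"twist": [-0.015,0.2,-0.02],"grip": 18},
    {"slide": [-0.335,0.275,-0.097],"twist": [-0.015,0.2,-0.02],"grip": 18},
    {"slide": [-0.335,0.275,-0.097],"twist": [-0.015,0.2,-0.02],"grip": 18}
  ]
}}

```text
clock: 6.92
tool_pos: [433.7, -286.0, 319.3]
ee_rot: [3.14, 0.295, -2.694]
contact_force: [0.4, -0.1, -1.1]
opening: 23.2
gripper_force: 40.2
```

Emit:
{"method": "play_rows", "body": {
  "motion": [
    {"slide": [-0.65,0.48,0.16],"twist": [-0.0375,0.147,-0.248],"grip": 18},
    {"slide": [-0.65,0.48,0.16],"twist": [-0.0375,0.147,-0.248],"grip": 18},
    {"slide": [-0.65,0.48,0.16],"twist": [-0.0375,0.147,-0.248],"grip": 18},
    {"slide": [-0.65,0.48,0.16],"twist": [-0.0375,0.147,-0.248],"grip": 18},
    {"slide": [-0.65,0.48,0.16],"twist": [-0.0375,0.147,-0.248],"grip": 18},
    {"slide": [-0.65,0.48,0.16],"twist": [-0.0375,0.147,-0.248],"grip": 18},
    {"slide": [-0.65,0.48,0.16],"twist": [-0.0375,0.147,-0.248],"grip": 18}
  ]
}}

```text
clock: 7.5
tool_pos: [531.4, -106.0, 324.2]
ee_rot: [3.131, -0.0, -2.196]
contact_force: [-0.7, -0.7, -0.5]
opening: 22.9
gripper_force: 40.2
```

Emit:
{"method": "play_rows", "body": {
  "motion": [
    {"slide": [-0.806,0.389,0],"twist": [0,0,-0.25],"grip": 18},
    {"slide": [-0.806,0.389,0],"twist": [0,0,-0.25],"grip": 18},
    {"slide": [-0.806,0.389,0],"twist": [0,0,-0.25],"grip": 18},
    {"slide": [-0.806,0.389,0],"twist": [0,0,-0.25],"grip": 18},
    {"slide": [-0.806,0.389,0],"twist": [0,0,-0.25],"grip": 18},
    {"slide": [-0.806,0.389,0],"twist": [0,0,-0.25],"grip": 18},
    {"slide": [-0.806,0.389,0],"twist": [0,0,-0.25],"grip": 18}
  ]
}}

```text
clock: 8.08
tool_pos: [570.9, 113.4, 326.0]
ee_rot: [3.134, 0.005, -1.7]
contact_force: [1.0, -0.1, -0.3]
opening: 23.1
gripper_force: 40.2
```

Emit:
{"method": "play_rows", "body": {
  "motion": [
    {"slide": [-0.755,0.086,0],"twist": [0,0,-0.2],"grip": 18},
    {"slide": [-0.755,0.086,0],"twist": [0,0,-0.2],"grip": 18},
    {"slide": [-0.755,0.086,0],"twist": [0,0,-0.2],"grip": 18},
    {"slide": [-0.755,0.086,0],"twist": [0,0,-0.2],"grip": 18},
    {"slide": [-0.755,0.086,0],"twist": [0,0,-0.2],"grip": 18},
    {"slide": [-0.755,0.086,0],"twist": [0,0,-0.2],"grip": 18}
  ]
}}

```text
clock: 8.58
tool_pos: [573.9, 303.7, 326.6]
ee_rot: [3.136, 0.007, -1.3]
contact_force: [-0.1, -1.1, -1.0]
opening: 22.9
gripper_force: 40.2
```

Emit:
{"method": "play_rows", "body": {
  "motion": [
    {"slide": [-0.154,-0.043,0.08],"twist": [0,0,-0.1],"grip": 18},
    {"slide": [-0.154,-0.043,0.08],"twist": [0,0,-0.1],"grip": 18},
    {"slide": [-0.154,-0.043,0.08],"twist": [0,0,-0.1],"grip": 18},
    {"slide": [-0.154,-0.043,0.08],"twist": [0,0,-0.1],"grip": 18},
    {"slide": [-0.154,-0.043,0.08],"twist": [0,0,-0.1],"grip": 18}
  ]
}}

```text
clock: 9.0
tool_pos: [574.6, 339.7, 309.1]
ee_rot: [3.14, 0.007, -1.105]
contact_force: [-0.2, -0.5, -0.0]
opening: 23.2
gripper_force: 40.2
```

Run:
```python
from h import *;from workcell import manip;import pickle
o=manip.get_obs();w=manip.camera("wrist");s=manip.camera("side");pickle.dump((o,w,s),open("w2.pkl","wb"))
print(o["tool_pos"],o["ee_rot"],o["joint_positions"])
cv2.imwrite("pics/w2.png",np.hstack([cv2.resize(w["color"][:,:,::-1],(500,375)),cv2.resize(s["color"][100:212,170:260,::-1],(300,375),interpolation=cv2.INTER_CUBIC)]))
```

```text
[574.58529219 339.66400096 309.12586218] [ 3.14022806  0.00728402 -1.10507699] [ 0.82136078  0.3210365   0.07959917 -0.00752383 -1.32810856 -0.35383296]
```

View pics/w2.png

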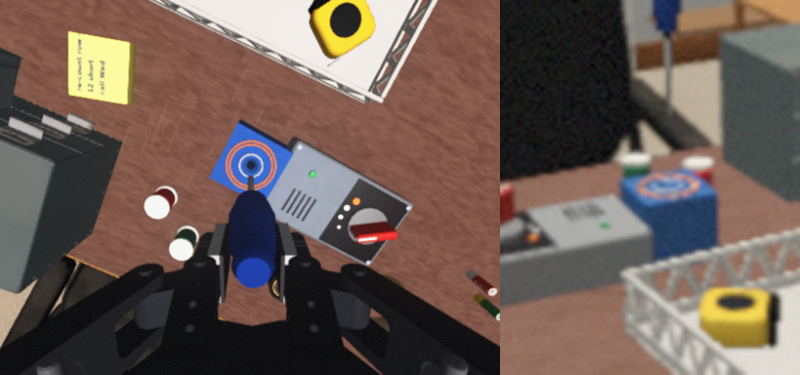

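The wrist view (500-wide half) shows the rings centred at about (251,165), with the blade tip just short of the well, near (251,172). The side crop shows the shaft roughly vertical with its tip near (669,107). Now I measure both.

Run:
```python
from h import *;import pickle
np.set_printoptions(precision=1,suppress=True)
o,c,s=pickle.load(open("w2.pkl","rb"));w=withpose(c,o)
hsv=cv2.cvtColor(c["color"],cv2.COLOR_RGB2HSV)
m=mask(c["color"],(3,80,100),(20,255,255),(222,138,290,205))
p=np.argwhere(m>0)[:,::-1].astype(np.float32);e=cv2.fitEllipse(cv2.convexHull(p));print("ring ellipse",e,len(p))
pt=lambda cam,P:(lambda v:v[:2]/v[2])(np.array(cam["intrinsics"])@(np.array(cam["R"])@P+cam["t"]))
wp=onz(w,e[0],75);print("well from wrist",wp,"px",e[0])
tp=np.array(o["tool_pos"]);T=Ro.from_euler("xyz",o["ee_rot"])
for k in(-10,40,100,150,158,166): P=tp+T.apply([0,0,k]);print(k,"wrist",pt(w,P),"side",pt(s,P))
for n,P in dict(top=np.array([571.4,341.5,75]),wr=wp).items(): print(n,"well side px",pt(s,P))
print("side px of well ring viewed", 170+(670-500)*.3, 100+186*.2987)
a=c["color"][150:185,240:275];cv2.imwrite("pics/w2c.png",np.hstack([cv2.resize(a[:,:,::-1],(400,400)),cv2.resize(s["color"][98:168,195:245,::-1],(400,560))[:400]]))
b=mask(s["color"],(108,120,40),(130,255,255),(210,95,240,115));print("side handle bottom",axis(b)[:2])
```

```text
ring ellipse ((247.30300903320312, 162.8382568359375), (71.00834655761719, 97.82478332519531), 45.38016128540039) 962
well from wrist [587.3 343.2  75. ] px (247.30300903320312, 162.8382568359375)
-10 wrist [259.9 282.3] side [217.4  81.7]
40 wrist [259.3 232.6] side [217.9  97.8]
100 wrist [258.9 200.6] side [218.5 116.4]
150 wrist [258.7 184.1] side [218.9 131.4]
158 wrist [258.7 182. ] side [219.  133.7]
166 wrist [258.6 180. ] side [219.1 136.1]
top well side px [219.1 155.6]
wr well side px [223.2 154.6]
side px of well ring viewed 221.0 155.5582
side handle bottom (array([219.2, 101.2]), array([-0.,  1.]))
```

View pics/w2c.png

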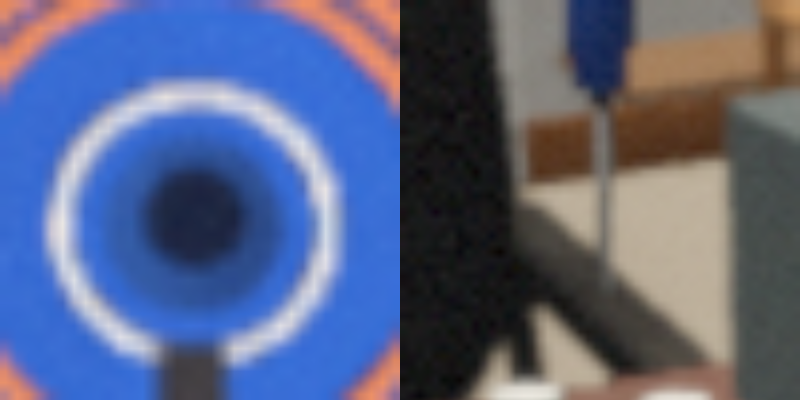

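The crop shows the white ring centred at wrist pixel (256.6,168.9) and the blade tip at (256.3,180). The tip in the side view is near (220,132), so the tip is about 156 mm ahead of the TCP, offset roughly (+2.5,-2) mm.

Run:
```python
from h import *;import pickle
np.set_printoptions(precision=1,suppress=True)
o,c,s=pickle.load(open("w2.pkl","rb"));w=withpose(c,o)
tp=np.array(o["tool_pos"]);T=Ro.from_euler("xyz",o["ee_rot"])
tip=tri([ray(w,(256.3,179.9)),ray(s,(220.25,132.3))]);print("tip",tip,"tool",T.inv().apply(tip-tp))
wl=onz(w,(256.6,168.9),75);wl3=tri([ray(w,(256.6,168.9)),ray(s,(220.7,155.2))]);print("well",wl,wl3)
tgt=tp+T.apply([0,0,0])+(wl-tip)*[1,1,0];tgt[2]=tp[2]-(tip[2]-90)
plan([(tgt,down(-1.105))])
```

```text
tip [577.4 338.6 156.1] tool [  3.4  -2.3 153. ]
well [574.1 344.8  75. ] [576.1 343.7  75.1]
slide [-0.0249, 0.001, 0.2659] twist [0.0003, 0.0038, 0.0005] mm 67 rad 0.01
```

Emit:
{"method": "play_rows", "body": {
  "motion": [
    {"slide": [-0.012,0,0.1],"twist": [0,0.004,0],"grip": 18},
    {"slide": [-0.025,0,0.18],"twist": [0,0.004,0],"grip": 18},
    {"slide": [-0.025,0,0.24],"twist": [0,0.004,0],"grip": 18},
    {"slide": [-0.025,0,0.265],"twist": [0,0.004,0],"grip": 18},
    {"slide": [-0.025,0,0.265],"twist": [0,0.004,0],"grip": 18},
    {"slide": [-0.025,0,0.265],"twist": [0,0.004,0],"grip": 18}
  ]
}}

```text
clock: 9.6
tool_pos: [571.4, 347.0, 243.2]
ee_rot: [3.141, -0.001, -1.102]
contact_force: [-0.5, 0.4, -0.4]
opening: 23.2
gripper_force: 40.1
```

Run:
```python
from h import *;from workcell import manip;import pickle
o=manip.get_obs();w=manip.camera("wrist");s=manip.camera("side");pickle.dump((o,w,s),open("w3.pkl","wb"))
print(o["tool_pos"],o["ee_rot"],o["contact_force"])
cv2.imwrite("pics/w3.png",np.hstack([cv2.resize(w["color"][140:200,228:288,::-1],(480,480)),cv2.resize(s["color"][110:170,200:240,::-1],(320,480))]))
```

```text
[571.40929102 347.00298807 243.24409224] [ 3.14064392e+00 -9.08000087e-04 -1.10154342e+00] [-0.51064871  0.44169629 -0.39641655]
```

View pics/w3.png

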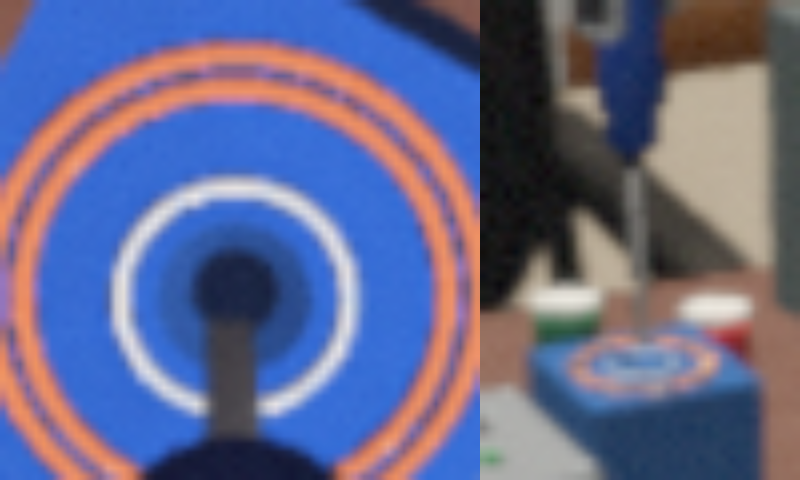

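The wrist crop shows the ring centre at (235,298) and the blade end at (231,318). In the side crop the tip is at (641,338) and the ring at (643,362).

Run:
```python
from h import *;import pickle
np.set_printoptions(precision=1,suppress=True)
o,c,s=pickle.load(open("w3.pkl","rb"));w=withpose(c,o)
tp=np.array(o["tool_pos"]);T=Ro.from_euler("xyz",o["ee_rot"])
f=lambda x,y,a,b:(a+x/8-.5,b+y/8-.5)
tip=tri([ray(w,f(231,318,228,140)),ray(s,f(161,338,200,110))]);print("tip",tip,"tool",T.inv().apply(tip-tp))
q=f(235,298,228,140)
wl=onz(w,q,75);print("well",wl,tri([ray(w,q),ray(s,f(163,362,200,110))]))
for z in (80,85,90):
  t2=onz(w,f(231,318,228,140),z);print(z,"tip->well tool mm",T.inv().apply((wl-t2)*[1,1,0]), "side px",(lambda v:v[:2]/v[2])(np.array(s["intrinsics"])@(np.array(s["R"])@t2+s["t"])))
```

```text
tip [575.  344.8  87. ] tool [  3.4  -2.4 156.3]
well [574.1 345.2  75. ] [574.9 344.5  76.5]
80 tip->well tool mm [1.3 0.5 0. ] side px [219.1 153.6]
85 tip->well tool mm [0.1 0.5 0. ] side px [219.3 152.2]
90 tip->well tool mm [-1.1  0.4 -0. ] side px [219.5 150.9]
```

Emit:
{"method": "play_rows", "body": {
  "motion": [
    {"slide": [0,0.002,0.04],"twist": [0,0,0],"grip": 18},
    {"slide": [0,0.002,0.08],"twist": [0,0,0],"grip": 18},
    {"slide": [0,0.002,0.12],"twist": [0,0,0],"grip": 18},
    {"slide": [0,0.002,0.12],"twist": [0,0,0],"grip": 18}
  ]
}}

```text
clock: 10.03
tool_pos: [569.2, 346.2, 209.0]
ee_rot: [3.136, -0.001, -1.101]
contact_force: [0.6, 0.0, -1.0]
opening: 23.5
gripper_force: 40.2
```

Emit:
{"method": "play_rows", "body": {
  "motion": [
    {"slide": [0,0,0.04],"twist": [0,0,0],"grip": 18},
    {"slide": [0,0,0.08],"twist": [0,0,0],"grip": 18},
    {"slide": [0,0,0.12],"twist": [0,0,0],"grip": 18},
    {"slide": [0,0,0.12],"twist": [0,0,0],"grip": 18}
  ]
}}

```text
clock: 10.37
tool_pos: [569.3, 346.2, 179.1]
ee_rot: [3.136, -0.001, -1.101]
contact_force: [-0.4, -0.2, -1.4]
opening: 23.1
gripper_force: 40.2
```

Emit:
{"method": "play_rows", "body": {
  "motion": [
    {"slide": [0,0,0.012],"twist": [0,0,0],"grip": 18},
    {"slide": [0,0,0.024],"twist": [0,0,0],"grip": 18},
    {"slide": [0,0,0.024],"twist": [0,0,0],"grip": 18}
  ]
}}

```text
clock: 10.62
tool_pos: [570.3, 347.0, 175.9]
ee_rot: [3.139, -0.001, -1.101]
contact_force: [0.8, 0.6, -0.2]
opening: 23.2
gripper_force: 40.2
```

Emit:
{"method": "play_rows", "body": {
  "motion": [
    {"slide": [0,0,0.008],"twist": [0,0,0],"grip": 18},
    {"slide": [0,0,0.008],"twist": [0,0,0],"grip": 18}
  ]
}}

```text
clock: 10.78
tool_pos: [570.7, 347.2, 174.9]
ee_rot: [3.141, -0.001, -1.1]
contact_force: [-0.4, -0.2, 2.1]
opening: 22.6
gripper_force: 40.4
```

Run:
```python
from workcell import manip;import numpy as np
o=manip.get_obs();print(o["contact_force"],o["torque"],o["tool_pos"])
```

```text
[-0.40819305 -0.15151106  2.10966963] [0.00165689 0.01929396 0.00485106] [570.74865198 347.20422623 174.86724878]
```

Emit:
{"method": "play_rows", "body": {
  "motion": [
    {"slide": [0,0,0.008],"twist": [0,0,0],"grip": 18},
    {"slide": [0,0,0.008],"twist": [0,0,0],"grip": 18}
  ]
}}

```text
clock: 10.95
tool_pos: [571.4, 347.5, 174.3]
ee_rot: [-3.14, -0.001, -1.1]
contact_force: [-1.4, -1.0, 8.8]
opening: 23.0
gripper_force: 41.2
```

Emit:
{"method": "play_rows", "body": {
  "motion": [
    {"slide": [0,0,0.008],"twist": [0,0,0],"grip": 18},
    {"slide": [0,0,0.008],"twist": [0,0,0],"grip": 18}
  ]
}}

```text
clock: 11.12
tool_pos: [572.0, 347.7, 173.9]
ee_rot: [-3.138, -0.001, -1.1]
contact_force: [-1.2, -1.9, 14.4]
opening: 22.9
gripper_force: 42.1
```

Emit:
{"method": "play_rows", "body": {
  "motion": [
    {"slide": [0,0,-0.004],"twist": [0,0,0],"grip": 40},
    {"slide": [0,0,-0.004],"twist": [0,0,0],"grip": 60},
    {"slide": [0,0,-0.004],"twist": [0,0,0],"grip": 70},
    {"slide": [0,0,-0.004],"twist": [0,0,0],"grip": 70},
    {"slide": [0,0,-0.004],"twist": [0,0,0],"grip": 70},
    {"slide": [0,0,-0.004],"twist": [0,0,0],"grip": 70},
    {"slide": [0,0,-0.004],"twist": [0,0,0],"grip": 70},
    {"slide": [0,0,-0.004],"twist": [0,0,0],"grip": 70}
  ]
}}

```text
clock: 11.78
tool_pos: [570.3, 346.9, 171.1]
ee_rot: [3.139, -0.001, -1.101]
contact_force: [0.1, 0.0, 0.1]
opening: 69.5
gripper_force: 0.0
```

Emit:
{"method": "play_rows", "body": {
  "motion": [
    {"slide": [0,0,-0.1],"twist": [0,0,0],"grip": 70},
    {"slide": [0,0,-0.2],"twist": [0,0,0],"grip": 70},
    {"slide": [0,0,-0.3],"twist": [0,0,0],"grip": 70},
    {"slide": [0,0,-0.4],"twist": [0,0,0],"grip": 70},
    {"slide": [0,0,-0.5],"twist": [0,0,0],"grip": 70},
    {"slide": [0,0,-0.5],"twist": [0,0,0],"grip": 70}
  ]
}}

```text
clock: 12.28
tool_pos: [572.4, 348.1, 302.5]
ee_rot: [-3.135, 0.0, -1.1]
contact_force: [0.2, 0.2, 1.1]
opening: 70.0
gripper_force: 0.0
```

Run:
```python
from h import *;from workcell import manip;import pickle
np.set_printoptions(precision=1,suppress=True)
# station frame: well->dial axis, then to above the dial
W=np.array([574,343.5]);D=np.array([393,345.]);v=W-D;print("len",np.linalg.norm(v),"yaw",np.arctan2(v[1],v[0]))
plan([((410,345,300),down(-.6)),((395,345,240),down(.1)),((395,345,220),down(.63))])
o=manip.get_obs();w=manip.camera("wrist");s=manip.camera("side");t=manip.camera("top");pickle.dump((o,w,s,t),open("w4.pkl","wb"))
cv2.imwrite("pics/w4.png",np.hstack([cv2.resize(w["color"][:,:,::-1],(500,375)),cv2.resize(s["color"][100:212,140:230,::-1],(300,375),interpolation=cv2.INTER_CUBIC)]))
```

```text
len 181.00621536289853 yaw -0.00828710310388872
slide [-0.2833, 0.5846, 0.0063] twist [-0.0033, -0.0007, -0.2501] mm 162 rad 0.5
slide [-0.0495, 0.0339, 0.24] twist [0.0, 0.0, -0.35] mm 62 rad 0.7
slide [0.0, -0.0, 0.08] twist [0.0, 0.0, -0.265] mm 20 rad 0.53
```

View pics/w4.png

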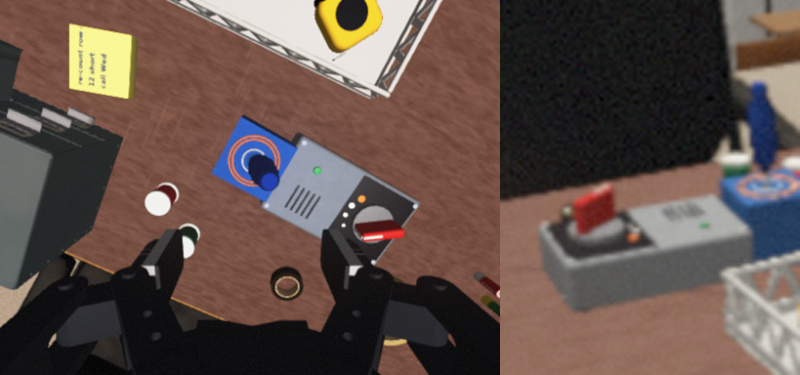

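The screwdriver stands in the well, released. The dial's red bar is at about (382,232) in the wrist view, still off. Moving above it now.

Emit:
{"method": "play_rows", "body": {
  "motion": [
    {"slide": [-0.283,0.585,0.006],"twist": [0,0,-0.25],"grip": 70},
    {"slide": [-0.283,0.585,0.006],"twist": [0,0,-0.25],"grip": 70},
    {"slide": [-0.283,0.585,0.006],"twist": [0,0,-0.25],"grip": 70},
    {"slide": [-0.283,0.585,0.006],"twist": [0,0,-0.25],"grip": 70},
    {"slide": [-0.283,0.585,0.006],"twist": [0,0,-0.25],"grip": 70},
    {"slide": [-0.283,0.585,0.006],"twist": [0,0,-0.25],"grip": 70}
  ]
}}

```text
clock: 12.93
tool_pos: [406.3, 343.8, 294.8]
ee_rot: [3.139, 0.0, -0.598]
contact_force: [0.6, 0.5, 0.4]
opening: 70.0
gripper_force: 0.0
```

Emit:
{"method": "play_rows", "body": {
  "motion": [
    {"slide": [-0.05,0.034,0.24],"twist": [0,0,-0.35],"grip": 70},
    {"slide": [-0.05,0.034,0.24],"twist": [0,0,-0.35],"grip": 70},
    {"slide": [-0.05,0.034,0.24],"twist": [0,0,-0.35],"grip": 70},
    {"slide": [-0.05,0.034,0.24],"twist": [0,0,-0.35],"grip": 70},
    {"slide": [-0.05,0.034,0.24],"twist": [0,0,-0.35],"grip": 70},
    {"slide": [-0.05,0.034,0.24],"twist": [0,0,-0.35],"grip": 70},
    {"slide": [-0.05,0.034,0.24],"twist": [0,0,-0.35],"grip": 70}
  ]
}}

```text
clock: 13.52
tool_pos: [393.6, 343.7, 233.9]
ee_rot: [3.139, 0.003, 0.101]
contact_force: [0.0, 0.0, 0.0]
opening: 69.9
gripper_force: 0.0
```

Emit:
{"method": "play_rows", "body": {
  "motion": [
    {"slide": [0,0,0.08],"twist": [0,0,-0.25],"grip": 60},
    {"slide": [0,0,0.08],"twist": [0,0,-0.25],"grip": 60},
    {"slide": [0,0,0.08],"twist": [0,0,-0.25],"grip": 60},
    {"slide": [0,0,0.08],"twist": [0,0,-0.25],"grip": 60},
    {"slide": [0,0,0.08],"twist": [0,0,-0.25],"grip": 60},
    {"slide": [0,0,0.08],"twist": [0,0,-0.25],"grip": 60}
  ]
}}

```text
clock: 14.02
tool_pos: [393.2, 343.8, 214.4]
ee_rot: [3.141, 0.003, 0.592]
contact_force: [0.6, -0.1, 0.4]
opening: 60.4
gripper_force: 0.0
```

Run:
```python
from h import *;from workcell import manip;import pickle
np.set_printoptions(precision=2,suppress=True)
o=manip.get_obs();c=manip.camera("wrist");pickle.dump((o,c),open("w5.pkl","wb"));w=withpose(c,o)
cv2.imwrite("pics/w5.png",c["color"][:,:,::-1]);print(o["tool_pos"],o["ee_rot"],o["joint_positions"])
m=mask(c["color"],(0,150,150),(8,255,255),(150,90,370,300));a=axis(m);r=cv2.minAreaRect(np.argwhere(m>0)[:,::-1].astype(np.float32));print(a,r)
P,Q=onz(w,a[2],98),onz(w,a[3],98);print(onz(w,r[0],98),P,Q,np.arctan2(*(Q-P)[[1,0]]))
```

```text
[393.24 343.78 214.44] [3.14 0.   0.59] [ 1.09  0.14 -0.38 -0.   -1.05  1.07]
(array([250.96, 189.3 ]), array([0.01, 1.  ]), array([250.71, 156.97]), array([251.15, 214.04]), 587) ((251.0, 185.5), (57.0, 12.0), 90.0)
[396.95 352.32  98.  ] [416.16 365.36  98.  ] [376.58 338.63  98.  ] -2.5477040021410158
```

View pics/w5.png

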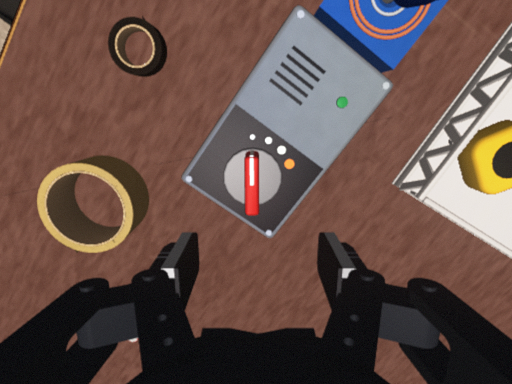

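The wrist view shows the bar vertical at column 251, rows 155–215, and the disc centred at (252,177). The bar is aligned with the tool x axis.

Run:
```python
from h import *;import pickle
np.set_printoptions(precision=1,suppress=True)
o,c=pickle.load(open("w5.pkl","rb"));w=withpose(c,o);T=Ro.from_euler("xyz",o["ee_rot"])
g=cv2.cvtColor(c["color"],cv2.COLOR_RGB2HSV);m=mask(c["color"],(0,0,110),(179,60,255),(222,148,283,206))
print(cv2.boundingRect(m))
for n,p,z in(("disc",(252,177),65),("barhi",(251.5,155),98),("barlo",(251.5,215),98)):
  P=onz(w,p,z);print(n,P,T.inv().apply(P-o["tool_pos"]))
```

```text
(222, 148, 61, 58)
disc [396.4 351.7  65. ] [  7.5  -4.9 149.4]
barhi [417.8 365.7  98. ] [ 33.   -4.6 116.3]
barlo [376.  337.9  98. ] [-17.2  -4.9 116.5]
```

Emit:
{"method": "play_rows", "body": {
  "motion": [
    {"slide": [0.03,-0.019,0.1],"twist": [0,0,0],"grip": 50},
    {"slide": [0.03,-0.019,0.2],"twist": [0,0,0],"grip": 50},
    {"slide": [0.03,-0.019,0.26],"twist": [0,0,0],"grip": 50},
    {"slide": [0.03,-0.019,0.26],"twist": [0,0,0],"grip": 50},
    {"slide": [0.03,-0.019,0.26],"twist": [0,0,0],"grip": 50}
  ]
}}

```text
clock: 14.48
tool_pos: [396.4, 351.6, 149.6]
ee_rot: [3.14, 0.004, 0.596]
contact_force: [0.4, -0.1, 0.5]
opening: 50.0
gripper_force: 0.0
```

Run:
```python
from h import *;from workcell import manip
np.set_printoptions(precision=2,suppress=True)
o=manip.get_obs();c=manip.camera("wrist");w=withpose(c,o);T=Ro.from_euler("xyz",o["ee_rot"])
cv2.imwrite("pics/w6.png",c["color"][:,:,::-1]);print(o["tool_pos"],o["ee_rot"])
m=mask(c["color"],(0,150,120),(8,255,255),(200,120,310,330));x,y,ww,hh=cv2.boundingRect(m);print((x,y,ww,hh))
for n,p in(("hi",(x+ww/2,y)),("lo",(x+ww/2,y+hh))): print(n,T.inv().apply(onz(w,p,98)-o["tool_pos"]))
for yy in range(y,y+hh,10): r=np.where(m[yy]>0)[0];print(yy,r.min(),r.max())
```

```text
[396.35 351.63 149.57] [3.14 0.   0.6 ]
(248, 187, 19, 75)
hi [24.48  0.17 51.49]
lo [-24.53   0.18  51.66]
187 250 264
197 248 266
207 248 266
217 249 266
227 249 266
237 249 266
247 248 266
257 249 265
```

The bar is centred on the tool (±24.5 mm, y 0.2 mm). Descending and pinching.

Emit:
{"method": "play_rows", "body": {
  "motion": [
    {"slide": [0,0,0.08],"twist": [0,0,0],"grip": 45},
    {"slide": [0,0,0.15],"twist": [0,0,0],"grip": 45},
    {"slide": [0,0,0.2],"twist": [0,0,0],"grip": 45},
    {"slide": [0,0,0.21],"twist": [0,0,0],"grip": 45},
    {"slide": [0,0,0.21],"twist": [0,0,0],"grip": 45}
  ]
}}

```text
clock: 14.95
tool_pos: [396.5, 352.2, 98.0]
ee_rot: [3.141, 0.002, 0.598]
contact_force: [0.3, 0.2, -0.2]
opening: 44.8
gripper_force: 0.0
```

Emit:
{"method": "play_rows", "body": {
  "newtons": 60,
  "motion": [
    {"slide": [0,0,0],"twist": [0,0,0],"grip": 5},
    {"slide": [0,0,0],"twist": [0,0,0],"grip": 5},
    {"slide": [0,0,0],"twist": [0,0,0],"grip": 5},
    {"slide": [0,0,0],"twist": [0,0,0],"grip": 5},
    {"slide": [0,0,0],"twist": [0,0,0],"grip": 5},
    {"slide": [0,0,0],"twist": [0,0,0],"grip": 5},
    {"slide": [0,0,0],"twist": [0,0,0],"grip": 5}
  ]
}}

```text
clock: 15.53
tool_pos: [396.9, 352.3, 98.9]
ee_rot: [3.141, 0.0, 0.599]
contact_force: [-0.2, -1.5, 6.6]
opening: 10.9
gripper_force: 58.6
```

Emit:
{"method": "play_rows", "body": {
  "motion": [
    {"slide": [0,0,0],"twist": [0,0,0.04],"grip": 5},
    {"slide": [0,0,0],"twist": [0,0,0.08],"grip": 5},
    {"slide": [0,0,0],"twist": [0,0,0.12],"grip": 5},
    {"slide": [0,0,0],"twist": [0,0,0.16],"grip": 5},
    {"slide": [0,0,0],"twist": [0,0,0.2],"grip": 5},
    {"slide": [0,0,0],"twist": [0,0,0.24],"grip": 5},
    {"slide": [0,0,0],"twist": [0,0,0.28],"grip": 5},
    {"slide": [0,0,0],"twist": [0,0,0.32],"grip": 5}
  ]
}}

```text
clock: 16.2
tool_pos: [397.1, 351.4, 98.9]
ee_rot: [3.14, -0.0, -0.044]
contact_force: [3.1, -6.5, 7.4]
opening: 10.9
gripper_force: 58.9
```

Emit:
{"method": "play_rows", "body": {
  "motion": [
    {"slide": [0,0,0],"twist": [0,0,0.04],"grip": 5},
    {"slide": [0,0,0],"twist": [0,0,0.08],"grip": 5},
    {"slide": [0,0,0],"twist": [0,0,0.12],"grip": 5},
    {"slide": [0,0,0],"twist": [0,0,0.16],"grip": 5},
    {"slide": [0,0,0],"twist": [0,0,0.2],"grip": 5},
    {"slide": [0,0,0],"twist": [0,0,0.24],"grip": 5},
    {"slide": [0,0,0],"twist": [0,0,0.28],"grip": 5},
    {"slide": [0,0,0],"twist": [0,0,0.315],"grip": 5}
  ]
}}

```text
clock: 16.87
tool_pos: [396.8, 350.4, 98.9]
ee_rot: [3.139, -0.002, -0.675]
contact_force: [2.0, -8.5, 10.2]
opening: 10.9
gripper_force: 59.5
```

Emit:
{"method": "play_rows", "body": {
  "motion": [
    {"slide": [0,0,0],"twist": [0,0,0],"grip": 5},
    {"slide": [0,0,0],"twist": [0,0,0],"grip": 5},
    {"slide": [0,0,0],"twist": [0,0,0],"grip": 5},
    {"slide": [0,0,0],"twist": [0,0,0],"grip": 5},
    {"slide": [0,0,0],"twist": [0,0,0],"grip": 5},
    {"slide": [0,0,0],"twist": [0,0,0],"grip": 5},
    {"slide": [0,0,0],"twist": [0,0,0],"grip": 5}
  ]
}}

```text
clock: 17.45
tool_pos: [396.8, 350.5, 98.9]
ee_rot: [3.139, -0.002, -0.67]
contact_force: [3.1, -8.3, 9.7]
opening: 10.9
gripper_force: 59.5
```

Run:
```python
from h import *;from workcell import manip
o=manip.get_obs();print(o["ee_rot"],o["contact_force"],o["torque"],o["clock"])
w=manip.camera("wrist");s=manip.camera("side")
cv2.imwrite("pics/w7.png",np.hstack([cv2.resize(w["color"][:,:,::-1],(500,375)),cv2.resize(s["color"][100:212,140:230,::-1],(300,375),interpolation=cv2.INTER_CUBIC)]))
```

```text
[ 3.13858559e+00 -1.68472709e-03 -6.70344803e-01] [ 3.07917768 -8.33361015  9.65666024] [-2.95375981 -0.84654608  0.20358667] 17.45
```

View pics/w7.png

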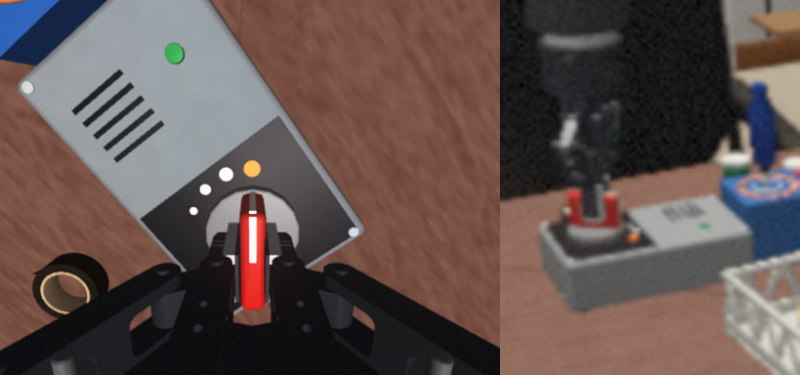

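The pointer lines up with the orange dot at (252,169), the fingers are gripping the bar, and the screwdriver is still upright in the well. Handing in.

```bash
python3 -c "
from workcell import manip
print(manip.close_job())"
```

```text
the job is handed in; nothing more can be done
None
```

The screwdriver is standing blade down in the well, released, and I handed the job in at about 17.5 s with the fingers still holding the dial at the orange dot (about 1.27 rad); the hand-in returned no verdict.

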